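# Warm up the lunch tins on the worktop warmer

## Task

The food warmer was left on: first slide its flush heat fader all the way back to off, and then slide the cover fully open, off the warming well. Then stack every closed food tin that is there squarely in one column in the middle of the well, long sides along the warmer's short side, with the orange-lidded tin on top. Only when the column stands, slide the fader all the way up to full heat; leave the other kitchen things alone.

Things in the scene. Friction and masses are not known exactly. Their poses are not given: they have to be found in the camera images.
- warmer: white worktop food warmer, fixed to the worktop, 160 (x) x 300 (y) x 45 mm high; origin at the centre of its underside on the worktop; its x points roughly away from the robot. At its +y end is the warming well, at its -y end the heat fader, between them the parking place of the cover
- well (a point): centre of the floor of the warming well: a rectangular recess with a dark steel floor 35 mm above the worktop and 10 mm below the warmer's deck, 118 mm along the warmer's x and 82 mm along its y (a tin lying with its long side along the warmer's x drops in with 9 mm to spare all round); axes as the warmer's, 88 mm from its origin along its +y
- cover (a joint): slide of the flat grey cover, m: 0 = fully shut over the well, 0.12 = fully open; the cover moves along the warmer's -y, stays where it is left, drags with about 1.5 N
- cover_rib (a point): top centre of the black rib of the cover, moves with the cover. The cover is a flat grey plate 140 (x) x 100 (y) x 6 mm, its top 52 mm above the worktop; the rib in its middle is 80 mm long along the warmer's x, 12 mm thick along its y and 12 mm high (top 64 mm above the worktop): pinch it or push against its side. Fully open, the cover's edge lies 70 mm from the well's centre
- fader (a joint): slide of the heat fader, m: 0 = off (its end nearest the robot), 0.09 = full heat (the end with the red mark); it moves along the warmer's +x, stays where it is left, drags with about 1.2 N
- fader_top (a point): top centre of the fader's cap, moves with it: a flat black rubber cap 42 mm (along the warmer's x) x 34 mm with a white line across, without a handle, only 2.5 mm proud of the deck (47.5 mm above the worktop); it has no grip and is moved by pressing down on it with closed fingers (about 5 to 15 N) and dragging; it does not sink. Its line lies 117 mm from the warmer's origin along its -y
- orange_tin: closed flat food tin, steel with an orange plastic lid, a box 100 x 64 x 36 mm (x long, y across, z high), about 0.15 to 0.3 kg; origin at the centre of its underside, z up; lies flat on the worktop (z = 0) at the start; always present
- tin1: closed flat food tin, steel with a white plastic lid, a box 100 x 64 x 36 mm (x long, y across, z high), about 0.15 to 0.3 kg; origin at the centre of its underside, z up; lies flat on the worktop (z = 0) at the start; may be absent (None): three or four white tins are there; all are alike
- tin2: closed flat food tin, steel with a white plastic lid, a box 100 x 64 x 36 mm (x long, y across, z high), about 0.15 to 0.3 kg; origin at the centre of its underside, z up; lies flat on the worktop (z = 0) at the start; may be absent (None): three or four white tins are there; all are alike
- tin3: closed flat food tin, steel with a white plastic lid, a box 100 x 64 x 36 mm (x long, y across, z high), about 0.15 to 0.3 kg; origin at the centre of its underside, z up; lies flat on the worktop (z = 0) at the start; may be absent (None): three or four white tins are there; all are alike
- tin4: closed flat food tin, steel with a white plastic lid, a box 100 x 64 x 36 mm (x long, y across, z high), about 0.15 to 0.3 kg; origin at the centre of its underside, z up; lies flat on the worktop (z = 0) at the start; may be absent (None): three or four white tins are there; all are alike
- mug: bystander, to be left alone: blue mug, radius 40 mm, 80 mm high; origin at the centre of its underside
- bowl: bystander, to be left alone: white bowl, radius 60 mm, 50 mm high; origin at the centre of its underside
- can: bystander, to be left alone: small closed food can, radius 30 mm, 60 mm high, standing among the tins; origin at the centre of its underside
- soap: bystander, to be left alone: dish soap bottle, radius 28 mm, 150 mm high; origin at the centre of its underside
- jar: bystander, to be left alone: amber jar, radius 34 mm, 100 mm high; origin at the centre of its underside
- cup: bystander, to be left alone: white cup, radius 36 mm, 75 mm high; origin at the centre of its underside
- spoon: bystander, to be left alone: kitchen spoon with a wooden handle, lying flat; origin at the underside of its shaft
Not all that is in view belongs to the job. Leave any blue or yellow look-alike of the orange_tin alone.

How it is judged:
On the way, in this order (a step that is already met when the one before it is completed fails the run):
1. the heat fader is slid back to off while the cover is still shut (value of joint fader below 0.008 m and value of joint cover below 0.05 m), for 0.2 s.
2. the cover is fully open, with the fader still off (value of joint cover above 0.11 m and value of joint fader below 0.012 m), for 0.2 s.
3. all the tins stand in one square column in the well, orange on top, released, with the fader still off (horizontal distance between each of tin1, tin2, tin3, tin4, orange_tin and well below 0.014 m and angle between each of tin1, tin2, tin3, tin4, orange_tin's own z axis and vertical below 0.08 rad and angle between the x axis of each of tin1, tin2, tin3, tin4, orange_tin and the x axis of warmer, either way round below 0.13 rad and linear speed of each of tin1, tin2, tin3, tin4, orange_tin below 0.03 m/s and horizontal distance between tin1 and tin2 below 0.015 m and horizontal distance between each of tin1, tin2 and tin3 below 0.015 m and horizontal distance between each of tin1, tin2, tin3 and tin4 below 0.015 m and horizontal distance between each of tin1, tin2, tin3, tin4 and orange_tin below 0.015 m and z of orange_tin in the frame of tin1 above 0.02 m and z of orange_tin in the frame of tin2 above 0.02 m and z of orange_tin in the frame of tin3 above 0.02 m and z of orange_tin in the frame of tin4 above 0.02 m and contact force between each of tin1, tin2, tin3, tin4, orange_tin and the fingers below 0.1 N and value of joint cover above 0.11 m and value of joint fader below 0.02 m), for 0.3 s.
4. the fader is at full heat (value of joint fader above 0.082 m), for 0.2 s.
At the end, for the whole second after the job is handed in: every present tin at rest in one column, released: within 14 mm of the well's centre and 15 mm of each other (horizontally), tilt under 0.08 rad, long side within 0.13 rad of the warmer's x, orange above all white; cover open (over 0.110 m); fader full (over 0.082 m) (horizontal distance between each of tin1, tin2, tin3, tin4, orange_tin and well below 0.014 m and angle between each of tin1, tin2, tin3, tin4, orange_tin's own z axis and vertical below 0.08 rad and angle between the x axis of each of tin1, tin2, tin3, tin4, orange_tin and the x axis of warmer, either way round below 0.13 rad and linear speed of each of tin1, tin2, tin3, tin4, orange_tin below 0.03 m/s and horizontal distance between tin1 and tin2 below 0.015 m and horizontal distance between each of tin1, tin2 and tin3 below 0.015 m and horizontal distance between each of tin1, tin2, tin3 and tin4 below 0.015 m and horizontal distance between each of tin1, tin2, tin3, tin4 and orange_tin below 0.015 m and z of orange_tin in the frame of tin1 above 0.02 m and z of orange_tin in the frame of tin2 above 0.02 m and z of orange_tin in the frame of tin3 above 0.02 m and z of orange_tin in the frame of tin4 above 0.02 m and contact force between each of tin1, tin2, tin3, tin4, orange_tin and the fingers below 0.1 N and value of joint cover above 0.11 m and value of joint fader above 0.082 m); the robot touches nothing.
It fails at once if a bystander is knocked over or pushed more than 6 cm (distance of any of mug, bowl, can, soap, jar, cup, spoon from where it was at the start of the episode above 0.06 m or angle between any of mug, bowl, can, soap, jar, cup, spoon's own z axis and vertical above 0.6 rad).
Of tin1, tin2, tin3, tin4 only 3 to 4 are there at a start; the rules pass over those that are not, and their reading is None.
At some moment in a run one of orange_tin may be knocked a few centimetres aside while the robot is not near it.
Once in a run the grip may slacken for a moment while it holds something.
It also fails if it takes over 208 s, if anything falls off the work surface, if the arm or the gripper's body presses on something with over 40 N, if the wrist force passes 120 N, or if a joint passes its speed limit or range.

## Robot

A 6-joint arm with a two-finger parallel gripper is mounted at the origin on the work surface. World frame = base frame: x ahead of the robot, y to its left, z up, the work surface at z = 0. Lengths are in m, angles in rad, forces in N, time in s.
With the tool pointing down it reaches from about 0.35 to 0.775 m from the base axis. Payload 5.5 kg.
Tool frame: the origin (TCP) lies at the very end of the fingers, on their centre line; the grasp point (between the pads) lies 19 mm behind it (tcp_to_grasp is the distance from the TCP to the grasp point, in m); z points along the fingers, y is the line along which they close (so a half turn about z gives the same grasp; the last joint's range is limited). The gripper opens to 85 mm and grips with 20 to 120 N. Pads are 22 mm wide; open, the fingers measure 114 mm over their backs; the gripper's body (76 mm by 85 mm) begins 54 mm behind the grasp point. The pads swing forward as they close: fully open they stand 13 mm farther back than shut.
Start: joints at [1.107, 0.313, 0.046, 1.304, 0, 1.431], TCP at [0.183, 0.545, 0.231] pointing down, gripper open.
Joint ranges: [-2.76, 2.76], [-0.86, 1.69], [-1.03, 1.26], [-2.2, 2.34], [-1.47, 1.5], [-3.14, 3.14]. Speed limits (rad/s): [2.57, 2.57, 3.14, 3.14, 3.14, 3.14].

## Interface

Orientations are given as a 3x3 rotation matrix whose columns are the frame's x, y, z axes.
In Python, from cell import * gives the robot as it stands. The module is installed in compiled form; this text tells all that it offers.
- The arm moves only by the shell command python3 -m jog 'ROWS' [FORCE]. ROWS is a JSON object of lists of equal length, an entry for each row: "translation": the shift along the world's x, y, z in units of 40 mm (1.0 is 40 mm), a list of three; "dr": the turn, a rotation vector about the world's x, y, z in units of 6 degrees (1.0 is 6 degrees), a list of three; "claw": the gripper's target within -1 to 1 (fully open at 1, half-way at 0, shut at -1). A call has 1 to 12 rows; each row shifts and turns the commanded pose from where the row before left it; what a row does not reach is not made up. A row lasts 1/10 s, in which the tool goes at most 50 mm and 8.59 degrees, less where a joint would pass 70% of its speed; a pose out of reach is approached as far as the arm can. A call is refused whole if a number of a shift passes 1 or a number of a turn 1, either way. A call with a gripper value outside its range is refused whole. The fingers move at their own pace and stop on an object; FORCE is the grip in N (left out, the last holds). Time passes only in rows, so rows that do not move let the fingers close. It gives the time, the measured TCP pose, the force, the opening and the grip force at its end, in the units of the state.
- state(): the state, without advancing time (a new reading comes with each control period).
- get_image(name): name is "side" or "top"; returns a dict with "img" (400x640x3 uint8, blue, green, red), "camera_matrix" (3x3 intrinsics, pixels), "extrinsics" (4x4, takes a point from camera to world coordinates). Camera axes: x right, y down, z forward; pixel columns grow to the right and rows downward; lengths in m; the calibration is good to about 2 mm. A picture is of the moment at which its call begins. There is no depth.
- job_done(): hands the job in; it is judged then, once.
The state is a dict: "time": time; "qpos": joint angles; "qd": joint speeds; "effort": joint torques, N m; "tool_pos": TCP position; "ee_rot": TCP orientation; "wrist_force": force on the tool from outside, world axes, zero at the start; "moment": the same for the moment, N m; "finger_gap": finger opening in m; "grip_force": force on a finger pad.
Only numpy, scipy, OpenCV 4.12 (cv2) and the standard library are available. Lean on these libraries where they do the work, as an engineer would, in place of code of your own. Each camera call takes 0.05 s, during which the arm holds its last target. There are 200 camera calls.

## Working session

There is one attempt and no reset: what is moved stays moved. The work goes in short steps, Python scripts to look and compute and a shell command to move; the robot and the scene stay as the last step left them, time stands still between calls to the robot, and variables do not carry over. Pictures are saved under pics/ and viewed, at most 14 in all, crops included, and the job is handed in when it is done.

```bash
mkdir -p pics; python3 - <<'E'
from cell import *
import cv2,numpy as np
s=state()
print(s)
for n in("top","side"):
    d=get_image(n); cv2.imwrite(f"pics/{n}0.png",d["img"]); print(n,d["camera_matrix"].tolist(),np.round(d["extrinsics"],4).tolist())
E
```

```text
{'time': 0.0, 'qpos': array([ 1.10740112e+00,  3.14023441e-01,  4.49767521e-02,  1.30356616e+00,
       -1.49134042e-05,  1.43120456e+00]), 'qd': array([-0.00040246, -0.00185155, -0.0007322 ,  0.00047069,  0.00076471,
       -0.00143555]), 'effort': array([-1.73123004e-03, -4.80631435e+01,  2.98532134e+01,  1.94812246e-02,
       -1.66919149e-04,  1.82337260e-06]), 'tool_pos': array([0.18273453, 0.54466558, 0.23039483]), 'ee_rot': array([[-9.48032031e-01,  3.18173901e-01, -7.98622726e-04],
       [ 3.18174814e-01,  9.48030656e-01, -1.63161807e-03],
       [ 2.37980541e-04, -1.80092783e-03, -9.99998350e-01]]), 'wrist_force': array([-0.23235246,  1.10120908,  0.31784854]), 'moment': array([-0.05828316, -0.05438886, -0.01267274]), 'grip_force': 0.0, 'finger_gap': 0.08541910786816441}
top [[374.1083717191833, 0.0, 315.38469957155706], [0.0, 374.1083717191833, 200.05276477915297], [0.0, 0.0, 1.0]] [[-0.0014, -0.9955, 0.0947, 0.4016], [-0.9999, 0.0026, 0.0131, -0.0113], [-0.0133, -0.0947, -0.9954, 1.327], [0.0, 0.0, 0.0, 1.0]]
side [[405.7498446655218, 0.0, 322.38951147350923], [0.0, 405.7498446655218, 192.63933523382383], [0.0, 0.0, 1.0]] [[0.8155, -0.3078, 0.4901, -0.1711], [-0.5787, -0.4298, 0.6931, -0.9497], [-0.0027, -0.8488, -0.5287, 0.7871], [0.0, 0.0, 0.0, 1.0]]
```

View pics/top0.png

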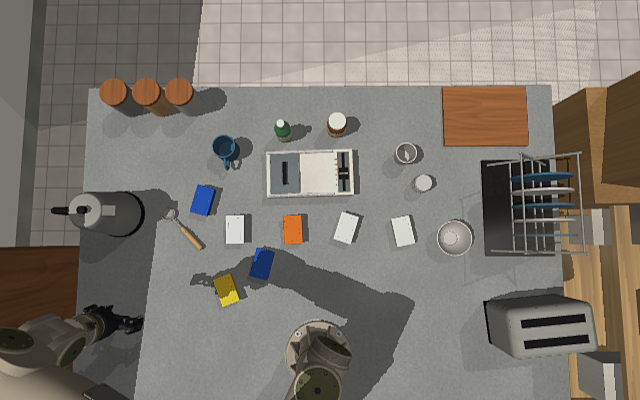

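View pics/side0.png

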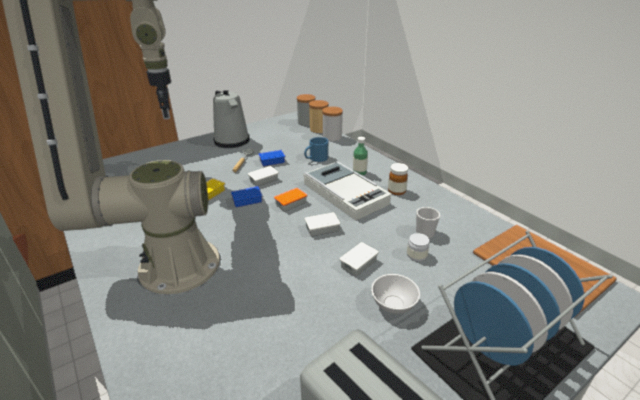

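The top view shows the orange tin at (293,229) and white tins at (235,229), (347,227) and (403,231). Look-alikes are blue at (203,199) and (262,263), and yellow at (226,290). The white can at (423,183) and the white bowl and cup are not tins. The warmer is at about (311,173), with the rib at (285,173) and the fader near (343,170). I'll choose the orange tin and the three white tins, and check them in a close crop.

```bash
cat > h.py <<'E'
from cell import *
import cv2,numpy as np
def toworld(d,px,z):
    K=np.asarray(d["camera_matrix"]);E=np.asarray(d["extrinsics"])
    px=np.atleast_2d(px).astype(float)
    r=np.c_[(px-K[:2,2])/[K[0,0],K[1,1]],np.ones(len(px))]@E[:3,:3].T
    o=E[:3,3]; return (o+r*((z-o[2])/r[:,2])[:,None])[:,:2]
def topix(d,P):
    K=np.asarray(d["camera_matrix"]);E=np.asarray(d["extrinsics"])
    c=(np.atleast_2d(P)-E[:3,3])@E[:3,:3]; q=c@K.T; return q[:,:2]/q[:,2:]
def rects(d,mask,z,amin,amax,grow=0):
    out=[]
    for c in cv2.findContours(mask.astype(np.uint8),cv2.RETR_EXTERNAL,cv2.CHAIN_APPROX_NONE)[0]:
        a=cv2.contourArea(c)
        if amin<a<amax:
            m=np.zeros(mask.shape,np.uint8);cv2.drawContours(m,[c],-1,1,-1)
            w=toworld(d,np.argwhere(m)[:,::-1],z)
            mu=w.mean(0);ev,V=np.linalg.eigh(np.cov((w-mu).T)); ax=V[:,1]*np.sign(V[0,1])
            out.append((mu.round(4),np.degrees(np.arctan2(ax[1],ax[0])).round(1),(np.sqrt(12*ev[::-1])*1000).round(0),c.reshape(-1,2).mean(0).round(0)))
    return out
def tins(d):
    hsv=cv2.cvtColor(d["img"],cv2.COLOR_BGR2HSV).astype(int); H,S,V=hsv[...,0],hsv[...,1],hsv[...,2]
    o=(H<16)&(H>5)&(S>150)&(V>120)
    w=(S<40)&(V>190)
    for k in (o,w): k[:80]=0;k[320:]=0;k[:,:150]=0;k[:,480:]=0
    return rects(d,o,.036,250,2000),rects(d,w,.036,250,2500)
E
python3 - <<'E'
from h import *
d=get_image("top")
for g in tins(d):
    for r in g: print(*r)
im=d["img"][120:260,220:420]; cv2.imwrite("pics/c1.png",cv2.resize(im,None,fx=4,fy=4,interpolation=cv2.INTER_CUBIC))
E
```

```text
[0.4241 0.0841] 2.1 [99. 63.] [293. 229.]
[0.9172 0.4968] -87.8 [85. 81.] [178.  91.]
[ 0.4181 -0.2936] 11.6 [95. 62.] [403. 231.]
[0.4237 0.2852] 0.5 [95. 62.] [234. 229.]
[ 0.4288 -0.0983] -17.2 [96. 62.] [346. 228.]
[ 0.621  -0.0348] -84.4 [183. 150.] [327. 173.]
```

View pics/c1.png

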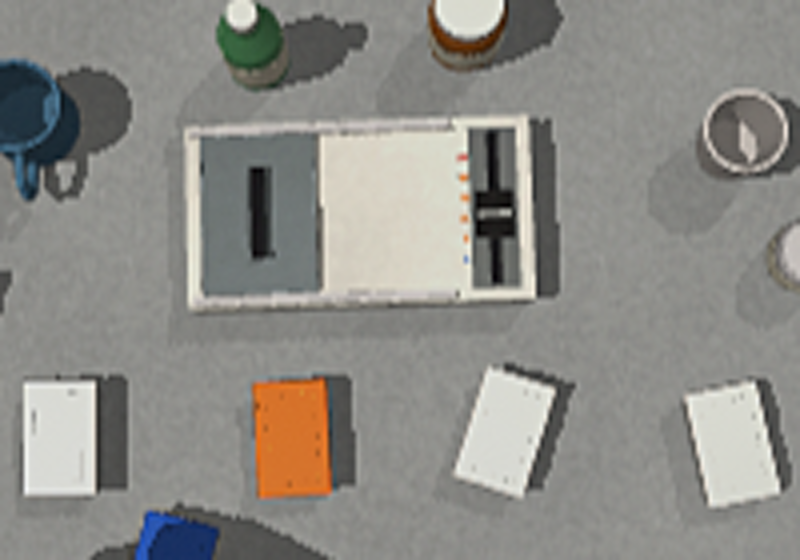

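The crop confirms an orange tin and three white-lidded tins, all closed. The warmer's deck corners in the crop are at about (187,127), (530,117), (533,300) and (190,310). The fader cap is at (494,213) and the rib at (260,213).

```bash
python3 - <<'E'
from h import *
d=get_image("top"); hsv=cv2.cvtColor(d["img"],cv2.COLOR_BGR2HSV).astype(int)
cv=lambda p:np.array(p)/4-.375+[220,120]
C=toworld(d,cv([(187,127),(530,117),(533,303),(190,311)]),.045);print(C.round(4).tolist())
print("ctr",C.mean(0), "sizes",np.linalg.norm(np.diff(C,axis=0),axis=1))
ax=(C[0]-C[1]+C[3]-C[2]);print("y axis deg",np.degrees(np.arctan2(-ax[0],ax[1])))
cs=[(C[0]+C[3])/2,(C[1]+C[2])/2]
# fader white line, rib
print("fader",toworld(d,cv([(494,213)]),.0475),"rib",toworld(d,cv([(261,212)]),.064))
s=get_image("side")
c=C.mean(0);th=np.arctan2(-ax[0],ax[1])
R=np.array([[np.cos(th),-np.sin(th)],[np.sin(th),np.cos(th)]])
L=[[sx*.08,sy*.15] for sx,sy in((1,1),(1,-1),(-1,-1),(-1,1))]
P=np.c_[c+np.array(L)@R.T,np.full(4,.045)]
im=cv2.polylines(s["img"].copy(),[topix(s,P).round().astype(int)],True,(0,0,255),1)
t=cv2.polylines(d["img"].copy(),[topix(d,P).round().astype(int)],True,(0,0,255),1)
a=cv2.resize(im[140:280,220:420],None,fx=4,fy=4);b=cv2.resize(t[140:220,240:380],(800,457))
cv2.imwrite("pics/c2.png",np.vstack([cv2.resize(a,(400,280)),cv2.resize(b,(400,228))]))
E
```

```text
[[0.6947, 0.1765], [0.7023, -0.1227], [0.5394, -0.1235], [0.5333, 0.1721]]
ctr [0.61742166 0.02560422] sizes [0.29925379 0.16290861 0.29568572]
y axis deg 1.314214682444947
fader [[ 0.61741672 -0.09048398]] rib [[0.61622015 0.10951651]]
```

View pics/c2.png

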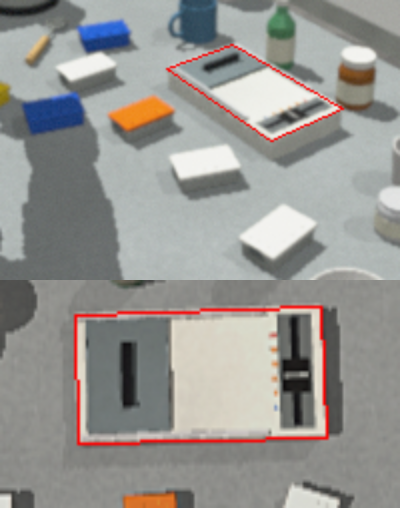

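The red outline sits on the warmer in both views (top-view deck corners near (267,150) to (354,195)), giving a centre of about (0.617, 0.0255), yaw 1.3°. Next I go to the fader.

```bash
python3 -m jog '{"translation":[[0.6,-0.9,0],[0.6,-0.9,0],[0.6,-0.9,0],[0.6,-0.9,0],[0.6,-0.9,0],[0.6,-0.9,0],[0.6,-0.9,0],[0.6,-0.9,0],[0.6,-0.9,0],[0.6,-0.9,0],[0.6,-0.9,0],[0.6,-0.9,0]],"dr":[[0,0,0.33],[0,0,0.33],[0,0,0.33],[0,0,0.33],[0,0,0.33],[0,0,0.33],[0,0,0.33],[0,0,0.33],[0,0,0.33],[0,0,0.33],[0,0,0],[0,0,0]],"claw":[-1,-1,-1,-1,-1,-1,-1,-1,-1,-1,-1,-1]}' 30
```

```text
time: 1.45
tool_pos: [0.4717, 0.1115, 0.2314]
ee_rot: [[-1.0, -0.022, 0.0], [-0.022, 1.0, 0.0], [-0.0, 0.0, -1.0]]
wrist_force: [0.4, 0.6, -0.2]
finger_gap: 0.0001
grip_force: 0.0
```

```bash
python3 -m jog '{"translation":[[0.6,-0.9,0],[0.6,-0.9,0],[0.6,-0.9,0],[0.6,-0.9,-0.4],[0.6,-0.9,-0.6],[0.6,-0.6,-0.6],[0,0,-0.6],[0,0,-0.6],[0,0,0]],"dr":[[0,0,0],[0,0,0],[0,0,0],[0,0,0],[0,0,0],[0,0,0],[0,0,0],[0,0,0],[0,0,0]],"claw":[-1,-1,-1,-1,-1,-1,-1,-1,-1]}'
```

```text
time: 2.35
tool_pos: [0.6123, -0.0905, 0.1151]
ee_rot: [[-1.0, -0.021, -0.007], [-0.021, 1.0, 0.002], [0.007, 0.002, -1.0]]
wrist_force: [-0.4, 0.3, -0.3]
finger_gap: -0.0002
grip_force: 0.0
```

```bash
python3 -m jog '{"translation":[[0,0,-0.5],[0,0,-0.5],[0,0,-0.4],[0,0,-0.2],[0,0,-0.1],[0,0,-0.05],[0,0,0]],"dr":[[0,0,0],[0,0,0],[0,0,0],[0,0,0],[0,0,0],[0,0,0],[0,0,0]],"claw":[-1,-1,-1,-1,-1,-1,-1]}'
```

```text
time: 3.05
tool_pos: [0.6155, -0.0909, 0.0501]
ee_rot: [[-1.0, -0.022, 0.001], [-0.022, 1.0, -0.0], [-0.001, -0.0, -1.0]]
wrist_force: [-0.7, 0.4, 0.2]
finger_gap: 0.0001
grip_force: 0.0
```

```bash
python3 -m jog '{"translation":[[0,0,-0.05],[0,0,-0.05],[0,0,-0.05],[0,0,0],[0,0,0]],"dr":[[0,0,0],[0,0,0],[0,0,0],[0,0,0],[0,0,0]],"claw":[-1,-1,-1,-1,-1]}'
```

```text
time: 3.55
tool_pos: [0.6184, -0.091, 0.0475]
ee_rot: [[-1.0, -0.022, 0.008], [-0.022, 1.0, -0.001], [-0.008, -0.001, -1.0]]
wrist_force: [0.2, 2.5, 15.1]
finger_gap: -0.0001
grip_force: 7.6
```

```bash
python3 -m jog '{"translation":[[-0.2,0,0],[-0.2,-0.01,0],[-0.2,0,0],[-0.2,-0.01,0],[-0.2,0,0],[-0.2,-0.01,0],[-0.1,0,0],[-0.1,0,0],[0,0,0]],"dr":[[0,0,0],[0,0,0],[0,0,0],[0,0,0],[0,0,0],[0,0,0],[0,0,0],[0,0,0],[0,0,0]],"claw":[-1,-1,-1,-1,-1,-1,-1,-1,-1]}'
```

```text
time: 4.45
tool_pos: [0.5645, -0.0934, 0.0474]
ee_rot: [[-1.0, -0.022, 0.012], [-0.022, 1.0, -0.003], [-0.012, -0.003, -1.0]]
wrist_force: [5.0, 0.2, 12.1]
finger_gap: -0.0002
grip_force: 5.5
```

```bash
python3 -m jog '{"translation":[[0,0,0.5],[0,0,0.8],[0.2,0.8,0.5],[0.2,0.8,0],[0.2,0.8,0],[0.2,0.8,0],[0.2,0.8,0],[0.2,0.8,0],[0.1,0.8,0],[0,0.8,0],[0,0,0],[0,0,0]],"dr":[[0,0,0],[0,0,0],[0,0,0],[0,0,0],[0,0,0],[0,0,0],[0,0,0],[0,0,0],[0,0,0],[0,0,0],[0,0,0],[0,0,0]],"claw":[-1,-1,-1,-1,-1,-1,-1,-1,-1,-1,-1,-1]}'; python3 - <<'E'
from h import *
d=get_image("top");cv2.imwrite("pics/c3.png",cv2.resize(d["img"][130:260,180:420],None,fx=3,fy=3,interpolation=cv2.INTER_CUBIC))
E
```

```text
time: 5.65
tool_pos: [0.6109, 0.1646, 0.1154]
ee_rot: [[-1.0, -0.024, 0.0], [-0.024, 1.0, -0.0], [-0.0, -0.0, -1.0]]
wrist_force: [0.1, -0.5, 0.3]
finger_gap: -0.0001
grip_force: 0.0
```

View pics/c3.png

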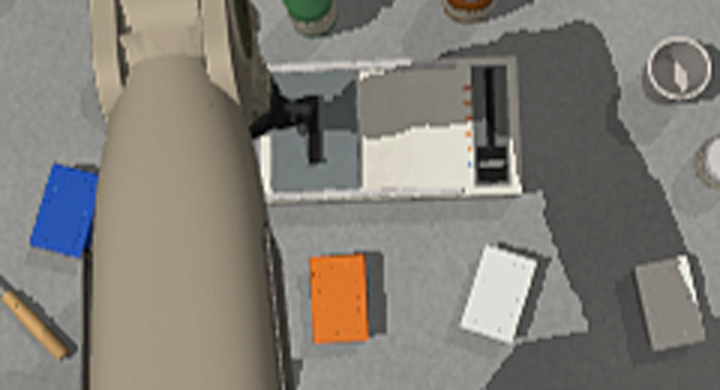

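The crop shows the fader cap at the near end of its slot, at (492,165), so the fader is off. The cover is still shut with its rib at (316,130). Next I push the cover open.

```bash
python3 -m jog '{"translation":[[0.1,0,-0.4],[0,0,-0.5],[0,0,-0.4],[0,0,-0.2],[0,-0.3,0],[0,-0.3,0],[0,-0.2,0],[0,-0.2,0],[0,-0.2,0],[0,-0.2,0],[0,-0.2,0],[0,0,0]],"dr":[[0,0,0],[0,0,0],[0,0,0],[0,0,0],[0,0,0],[0,0,0],[0,0,0],[0,0,0],[0,0,0],[0,0,0],[0,0,0],[0,0,0]],"claw":[-1,-1,-1,-1,-1,-1,-1,-1,-1,-1,-1,-1]}'
```

```text
time: 6.9
tool_pos: [0.6149, 0.0986, 0.0555]
ee_rot: [[-1.0, -0.021, -0.0], [-0.021, 1.0, -0.001], [0.0, -0.001, -1.0]]
wrist_force: [0.1, -0.4, 0.5]
finger_gap: -0.0003
grip_force: 0.0
```

```bash
python3 -m jog '{"translation":[[0,-0.2,0],[0,-0.2,0],[0,-0.2,0],[0,-0.2,0],[0,-0.2,0],[0,-0.2,0],[0,-0.2,0],[0,-0.2,0],[0,-0.2,0],[0,-0.2,0],[0,-0.15,0]],"dr":[[0,0,0],[0,0,0],[0,0,0],[0,0,0],[0,0,0],[0,0,0],[0,0,0],[0,0,0],[0,0,0],[0,0,0],[0,0,0]],"claw":[-1,-1,-1,-1,-1,-1,-1,-1,-1,-1,-1]}'
```

```text
time: 8.0
tool_pos: [0.615, 0.0136, 0.0553]
ee_rot: [[-1.0, -0.022, 0.0], [-0.022, 1.0, 0.001], [-0.0, 0.001, -1.0]]
wrist_force: [2.3, 15.1, 1.0]
finger_gap: 0.0001
grip_force: 7.9
```

```bash
python3 -m jog '{"translation":[[0,0.2,0.3],[0,0,0.9],[0,0,0.9],[-0.8,-0.5,0],[-0.8,-0.5,0],[-0.8,-0.5,0],[-0.8,-0.5,0],[-0.8,-0.5,0],[-0.6,-0.45,0],[0,0,0],[0,0,0]],"dr":[[0,0,0],[0,0,0],[0,0,0],[0,0,-0.5],[0,0,-0.5],[0,0,-0.5],[0,0,-0.5],[0,0,-0.5],[0,0,-0.6],[0,0,0],[0,0,0]],"claw":[-1,-1,-1,1,1,1,1,1,1,1,1]}'; python3 - <<'E'
from h import *
d=get_image("top");cv2.imwrite("pics/c4.png",cv2.resize(d["img"][130:310,180:420],None,fx=3.2,fy=3.2,interpolation=cv2.INTER_CUBIC))
for g in tins(d):
    for r in g: print(*r)
g=cv2.cvtColor(d["img"],cv2.COLOR_BGR2HSV)
print(g[150:200:2,285,2],g[172,262:312])
E
```

```text
time: 9.1
tool_pos: [0.4306, -0.0964, 0.14]
ee_rot: [[-0.954, 0.299, 0.0], [0.299, 0.954, -0.001], [-0.001, -0.001, -1.0]]
wrist_force: [0.6, 0.2, 0.4]
finger_gap: 0.0853
grip_force: 0.0
[0.4241 0.0841] 2.3 [99. 63.] [293. 229.]
[0.9171 0.4967] 90.0 [85. 81.] [178.  91.]
[ 0.4054 -0.2965] -17.7 [71. 56.] [403. 235.]
[0.4233 0.2851] 1.3 [96. 62.] [234. 229.]
[0.6154 0.1114] 5.4 [145. 131.] [284. 176.]
[160 184 195 204 115  81  82  83  84  84  83  85  83  85  85  84  83  84
  85  81 166 226 188 155 118] [[ 30   6 135]
 [ 36   9 135]
 [ 30   6 133]
 [ 30   4 133]
 [ 23  15 158]
 [ 24  21 230]
 [ 25  21 222]
 [ 22  22 220]
 [ 24  22 221]
 [ 21  24 225]
 [ 23  23 189]
 [ 23  13  81]
 [107  22  80]
 [105  12  83]
 [113  12  84]
 [110   9  82]
 [105  12  83]
 [100   9  83]
 [105  12  84]
 [100   9  81]
 [110   9  84]
 [108  14  88]
 [102  15  86]
 [105  12  85]
 [105  12  85]
 [ 98  12  84]
 [ 98  12  84]
 [108  15  86]
 [114  15  87]
 [110  18  86]
 [105  18  87]
 [100   9  82]
 [110  20  78]
 [ 15   6  89]
 [ 22  24 234]
 [ 23  23 220]
 [ 23  24 216]
 [ 21  23 218]
 [ 23  21 216]
 [ 24  23 215]
 [ 23  24 217]
 [ 21  24 221]
 [ 27  18 139]
 [ 87  20 113]
 [ 86  17 119]
 [ 86  15 120]
 [ 83  17 120]
 [ 86  17 119]
 [ 81  15 120]
 [ 83  17 121]]
```

View pics/c4.png

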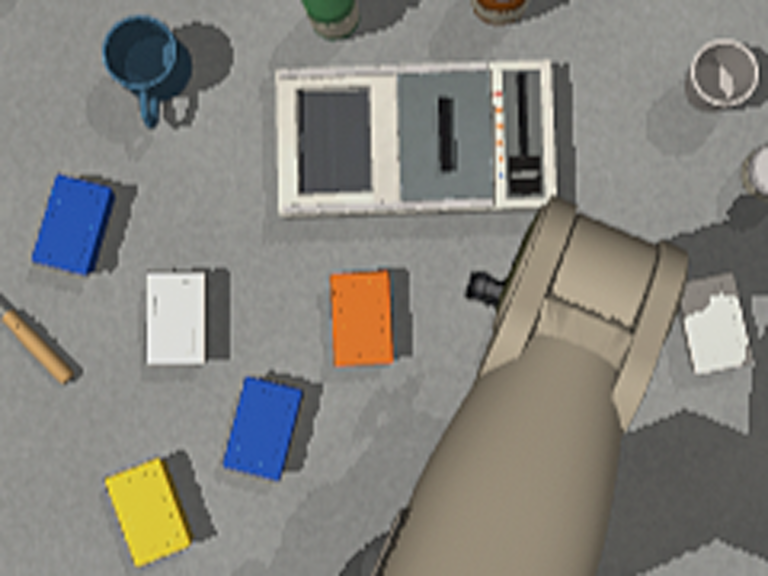

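The crop shows the cover fully open with its rib at (447,135), the well's dark floor at about (335,140), and the fader still off at (524,172). I compute the well centre and grasp the first tin.

```bash
python3 - <<'E'
from h import *
d=get_image("top");g=cv2.cvtColor(d["img"],cv2.COLOR_BGR2HSV).astype(int)
m=(g[...,2]<110)&(g[...,1]<40); m[:150]=0;m[200:]=0;m[:,:268]=0;m[:,:][:,300:]=0
for z in(.035,.045):
    for r in rects(d,m,z,300,3000):print(z,*r)
E
python3 -m jog '{"translation":[[0,0,-0.8],[-0.05,-0.05,-0.8],[0,0,-0.8],[0,0,-0.6],[0,0,-0.3],[0,0,-0.1],[0,0,0],[0,0,0],[0,0,0],[0,0,0],[0,0,0]],"dr":[[0,0,0],[0,0,0],[0,0,0],[0,0,0],[0,0,0],[0,0,0],[0,0,0],[0,0,0],[0,0,0],[0,0,0],[0,0,0]],"claw":[1,1,1,1,1,1,1,-1,-1,-1,-1]}' 60
```

```text
0.035 [0.6164 0.1159] 2.0 [110.  80.] [284. 174.]
0.045 [0.6147 0.115 ] 2.0 [109.  79.] [284. 174.]
time: 10.3
tool_pos: [0.4302, -0.0983, 0.0045]
ee_rot: [[-0.955, 0.298, 0.003], [0.298, 0.955, -0.0], [-0.003, 0.0, -1.0]]
wrist_force: [0.3, 1.2, 6.4]
finger_gap: 0.0629
grip_force: 66.5
```

```bash
python3 -m jog '{"translation":[[0,0,0.4],[0,0,0.8],[0,0,0.8],[0.3,0.35,0.8],[0.6,0.7,0.1],[0.6,0.7,0],[0.6,0.7,0],[0.6,0.7,0],[0.6,0.7,0],[0.6,0.7,0],[0.6,0.6,0],[0.17,0.16,0]],"dr":[[0,0,0],[0,0,0],[0,0,0],[0,0,0.15],[0,0,0.4],[0,0,0.5],[0,0,0.5],[0,0,0.5],[0,0,0.5],[0,0,0.4],[0,0,0.2],[0,0,0]],"claw":[-1,-1,-1,-1,-1,-1,-1,-1,-1,-1,-1,-1]}'
```

```text
time: 11.5
tool_pos: [0.6177, 0.1167, 0.119]
ee_rot: [[-1.0, -0.03, 0.001], [-0.03, 1.0, 0.001], [-0.002, 0.001, -1.0]]
wrist_force: [-0.7, 0.3, -0.8]
finger_gap: 0.0629
grip_force: 66.4
```

```bash
python3 -m jog '{"translation":[[0,0,0],[0,0,0]],"dr":[[0,0,0],[0,0,0]],"claw":[-1,-1]}'; python3 - <<'E'
from h import *
d=get_image("side");cv2.imwrite("pics/c5.png",cv2.resize(d["img"][100:240,220:420],None,fx=4,fy=4,interpolation=cv2.INTER_CUBIC))
E
```

```text
time: 11.7
tool_pos: [0.6147, 0.1137, 0.1189]
ee_rot: [[-1.0, -0.027, -0.002], [-0.027, 1.0, -0.0], [0.002, -0.0, -1.0]]
wrist_force: [-0.7, -1.1, -2.2]
finger_gap: 0.063
grip_force: 66.4
```

View pics/c5.png

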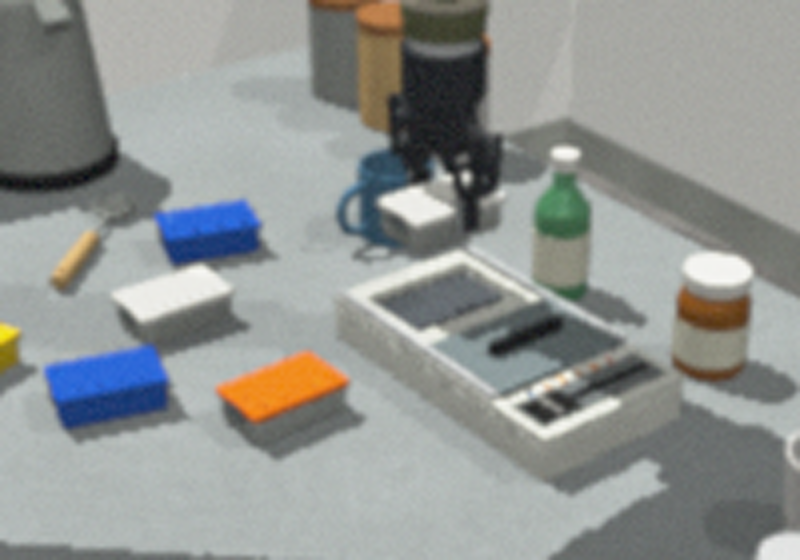

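The side crop shows the tin held level at (440,220) over the open well at (440,295). I lower it in.

```bash
python3 -m jog '{"translation":[[0.03,0,-0.4],[0,0,-0.5],[0,0,-0.4],[0,0,-0.3],[0,0,-0.2],[0,0,-0.1],[0,0,-0.05],[0,0,0],[0,0,0]],"dr":[[0,0,0],[0,0,0],[0,0,0],[0,0,0],[0,0,0],[0,0,0],[0,0,0],[0,0,0],[0,0,0]],"claw":[-1,-1,-1,-1,-1,-1,-1,-1,-1]}'
```

```text
time: 12.65
tool_pos: [0.6175, 0.1144, 0.042]
ee_rot: [[-1.0, -0.027, 0.001], [-0.027, 1.0, 0.0], [-0.001, 0.0, -1.0]]
wrist_force: [0.1, 0.6, -1.2]
finger_gap: 0.0628
grip_force: 66.5
```

```bash
python3 -m jog '{"translation":[[0,0,-0.03],[0,0,-0.02],[0,0,0],[0,0,0],[0,0,0],[0,0,0]],"dr":[[0,0,0],[0,0,0],[0,0,0],[0,0,0],[0,0,0],[0,0,0]],"claw":[-1,-1,-1,1,1,1]}'
```

```text
time: 13.25
tool_pos: [0.6172, 0.1144, 0.0396]
ee_rot: [[-1.0, -0.027, 0.0], [-0.027, 1.0, 0.0], [-0.0, 0.0, -1.0]]
wrist_force: [0.3, -0.2, 0.6]
finger_gap: 0.0854
grip_force: 0.0
```

```bash
python3 -m jog '{"translation":[[0,0,0.5],[0,0,0.9],[0,0,0.9],[-0.5,0.5,0.2],[-0.8,0.7,0],[-0.8,0.7,0],[-0.8,0.7,0],[-0.8,0.7,0],[-0.8,0.7,0],[-0.35,0.28,0],[0,0,0],[0,0,0]],"dr":[[0,0,0],[0,0,0],[0,0,0],[0,0,0],[0,0,0],[0,0,-0.1],[0,0,0],[0,0,0],[0,0,0],[0,0,0],[0,0,0],[0,0,0]],"claw":[1,1,1,1,1,1,1,1,1,1,1,1]}'; cat >> h.py <<'E'
def stack(d,z,orange=False):
    g=cv2.cvtColor(d["img"],cv2.COLOR_BGR2HSV).astype(int);H,S,V=g[...,0],g[...,1],g[...,2]
    m=((H<16)&(H>5)&(S>150)&(V>110)) if orange else (S<40)&(V>170)
    p=topix(d,[[.6155,.114,z]])[0].astype(int); k=np.zeros_like(m);k[p[1]-28:p[1]+28,p[0]-20:p[0]+20]=1
    return m&k,p
E
python3 - <<'E'
from h import *
d=get_image("top")
for g in tins(d):
    for r in g: print(*r)
m,p=stack(d,.071);print(p);cv2.imwrite("pics/c6.png",cv2.resize(d["img"][140:210,250:320],None,fx=7,fy=7,interpolation=cv2.INTER_NEAREST))
E
```

```text
time: 14.45
tool_pos: [0.4233, 0.2858, 0.1396]
ee_rot: [[-1.0, -0.018, 0.001], [-0.018, 1.0, 0.0], [-0.001, 0.0, -1.0]]
wrist_force: [0.3, -0.2, -0.1]
finger_gap: 0.0855
grip_force: 0.0
[0.4229 0.084 ] 3.0 [96. 62.] [293. 229.]
[0.9171 0.4966] -87.7 [85. 82.] [178.  91.]
[ 0.4179 -0.2936] 11.4 [96. 62.] [403. 231.]
[0.6152 0.1115] 4.7 [146. 131.] [284. 176.]
[283 172]
```

View pics/c6.png

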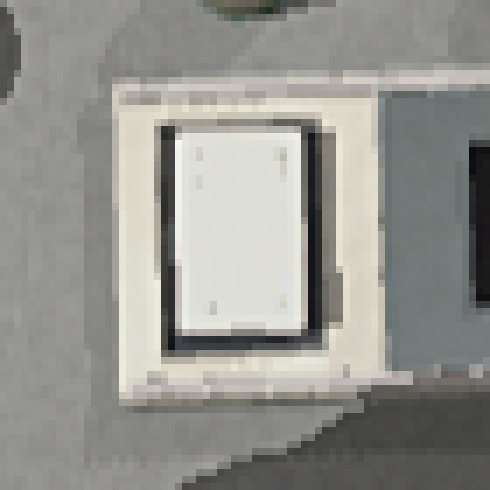

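The crop shows the white tin in the well, with its lid spanning (174–302, 127–332) and dark floor visible on all sides. I measure it and grasp the next tin at the same time.

```bash
cat >> h.py <<'E'
def lid(d,z,orange=False):
    g=cv2.cvtColor(d["img"],cv2.COLOR_BGR2HSV).astype(int)
    m,p=stack(d,z,orange)
    if not orange: m=m&(g[...,1]<16)
    m=cv2.morphologyEx(m.astype(np.uint8),cv2.MORPH_CLOSE,np.ones((3,3)));m=cv2.morphologyEx(m,cv2.MORPH_OPEN,np.ones((5,5)))
    return rects(d,m,z,200,2500)
E
python3 - <<'E'
from h import *
d=get_image("top"); print(topix(d,[[.6155,.114,.071]]))
for r in lid(d,.071):print(*r)
E
python3 -m jog '{"translation":[[0,0,-0.8],[0,0,-0.8],[0,0,-0.8],[0,0,-0.6],[0,0,-0.3],[0,0,-0.15],[0,0,0],[0,0,0],[0,0,0],[0,0,0],[0,0,0]],"dr":[[0,0,0],[0,0,0],[0,0,0],[0,0,0],[0,0,0],[0,0,0],[0,0,0],[0,0,0],[0,0,0],[0,0,0],[0,0,0]],"claw":[1,1,1,1,1,1,1,-1,-1,-1,-1]}' 60
```

```text
[[283.36229111 172.49396178]]
[0.6177 0.1128] 2.7 [99. 60.] [284. 172.]
time: 15.65
tool_pos: [0.4244, 0.2862, 0.0029]
ee_rot: [[-1.0, -0.017, 0.003], [-0.017, 1.0, 0.002], [-0.003, 0.001, -1.0]]
wrist_force: [0.4, -0.4, 5.7]
finger_gap: 0.0632
grip_force: 67.2
```

```bash
python3 -m jog '{"translation":[[0,0,0.5],[0,0,0.9],[0,0,0.9],[0.4,-0.35,0.9],[0.8,-0.7,0.3],[0.8,-0.7,0],[0.8,-0.7,0],[0.8,-0.7,0],[0.8,-0.7,0],[0.4,-0.45,0],[0,0,0],[0,0,0]],"dr":[[0,0,0],[0,0,0],[0,0,0],[0,0,0],[0,0,0],[0,0,0.1],[0,0,0],[0,0,0],[0,0,0],[0,0,0],[0,0,0],[0,0,0]],"claw":[-1,-1,-1,-1,-1,-1,-1,-1,-1,-1,-1,-1]}'
```

```text
time: 16.85
tool_pos: [0.6146, 0.1132, 0.1409]
ee_rot: [[-1.0, -0.026, -0.001], [-0.026, 1.0, 0.0], [0.001, 0.0, -1.0]]
wrist_force: [-0.6, 0.2, -1.1]
finger_gap: 0.0631
grip_force: 72.8
```

```bash
python3 -m jog '{"translation":[[0.04,0.02,-0.4],[0,0,-0.4],[0,0,-0.4],[0,0,-0.2],[0,0,-0.12],[0,0,-0.06],[0,0,-0.03],[0,0,0],[0,0,0]],"dr":[[0,0,0],[0,0,0],[0,0,0],[0,0,0],[0,0,0],[0,0,0],[0,0,0],[0,0,0],[0,0,0]],"claw":[-1,-1,-1,-1,-1,-1,-1,-1,-1]}'
```

```text
time: 17.75
tool_pos: [0.617, 0.1144, 0.0775]
ee_rot: [[-1.0, -0.027, 0.001], [-0.027, 1.0, 0.0], [-0.001, 0.0, -1.0]]
wrist_force: [-0.4, -0.1, -2.0]
finger_gap: 0.0631
grip_force: 72.8
```

```bash
python3 -m jog '{"translation":[[0,0,-0.04],[0,0,-0.04],[0,0,-0.01],[0,0,0],[0,0,0]],"dr":[[0,0,0],[0,0,0],[0,0,0],[0,0,0],[0,0,0]],"claw":[-1,-1,-1,-1,-1]}'
```

```text
time: 18.25
tool_pos: [0.6168, 0.1143, 0.074]
ee_rot: [[-1.0, -0.027, 0.001], [-0.027, 1.0, 0.0], [-0.001, 0.0, -1.0]]
wrist_force: [-2.0, -2.2, 5.7]
finger_gap: 0.0628
grip_force: 73.4
```

```bash
python3 -m jog '{"translation":[[0,0,0],[0,0,0],[0,0,0],[0,0,0.5],[0,0,0.9],[0,0,0.8]],"dr":[[0,0,0],[0,0,0],[0,0,0],[0,0,0],[0,0,0],[0,0,0]],"claw":[1,1,1,1,1,1]}'
python3 -m jog '{"translation":[[-0.4,-0.8,0],[-0.45,-0.9,0],[-0.45,-0.9,0],[-0.45,-0.9,0],[-0.45,-0.9,0],[-0.45,-0.9,0],[-0.45,-0.9,0],[-0.45,-0.9,0],[-0.45,-0.9,0],[-0.45,-0.9,0],[-0.45,-0.9,0],[-0.05,-0.35,0]],"dr":[[0,0,0.2],[0,0,0.2],[0,0,0.2],[0,0,0.2],[0,0,0.2],[0,0,0.2],[0,0,0.2],[0,0,0.2],[0,0,0.07],[0,0,0],[0,0,0],[0,0,0]],"claw":[1,1,1,1,1,1,1,1,1,1,1,1]}'
python3 -m jog '{"translation":[[0,0,0],[0,0,0]],"dr":[[0,0,0],[0,0,0]],"claw":[1,1]}'
python3 - <<'E'
from h import *
d=get_image("top")
for r in lid(d,.107):print(*r)
for g in tins(d):
    for r in g: print(*r)
E
```

```text
time: 18.85
tool_pos: [0.6162, 0.1143, 0.1618]
ee_rot: [[-1.0, -0.027, -0.001], [-0.027, 1.0, -0.0], [0.001, 0.0, -1.0]]
wrist_force: [0.6, -0.1, -0.1]
finger_gap: 0.0854
grip_force: 0.0
time: 20.05
tool_pos: [0.417, -0.2944, 0.1613]
ee_rot: [[-0.98, -0.197, -0.0], [-0.197, 0.98, -0.001], [0.0, -0.001, -1.0]]
wrist_force: [0.7, 0.1, 0.1]
finger_gap: 0.0857
grip_force: 0.0
time: 20.25
tool_pos: [0.4187, -0.2912, 0.1611]
ee_rot: [[-0.98, -0.2, -0.0], [-0.2, 0.98, 0.001], [-0.0, 0.001, -1.0]]
wrist_force: [-0.3, -0.5, 0.2]
finger_gap: 0.0855
grip_force: 0.0
[0.6226 0.1144] 5.3 [108.  59.] [282. 168.]
[0.4242 0.084 ] 2.6 [99. 63.] [293. 229.]
[0.917  0.4968] 87.4 [85. 81.] [178.  91.]
[0.6173 0.1236] 17.3 [152. 115.] [281. 175.]
```

```bash
python3 - <<'E'
from h import *
d=get_image("top")
cv2.imwrite("pics/c7.png",cv2.resize(d["img"][130:210,245:325],None,fx=7,fy=7,interpolation=cv2.INTER_NEAREST))
E
python3 -m jog '{"translation":[[0,-0.05,-0.8],[0,0,-0.9],[0,0,-0.9],[0,0,-0.7],[0,0,-0.4],[0,0,-0.2],[0,0,-0.07],[0,0,0],[0,0,0],[0,0,0],[0,0,0],[0,0,0]],"dr":[[0,0,0],[0,0,0],[0,0,0],[0,0,0],[0,0,0],[0,0,0],[0,0,0],[0,0,0],[0,0,0],[0,0,0],[0,0,0],[0,0,0]],"claw":[1,1,1,1,1,1,1,1,-1,-1,-1,-1]}' 60
```

```text
time: 21.55
tool_pos: [0.4194, -0.2942, 0.0039]
ee_rot: [[-0.98, -0.201, 0.002], [-0.201, 0.98, -0.001], [-0.002, -0.001, -1.0]]
wrist_force: [1.4, 1.4, 6.2]
finger_gap: 0.0631
grip_force: 67.2
```

View pics/c7.png

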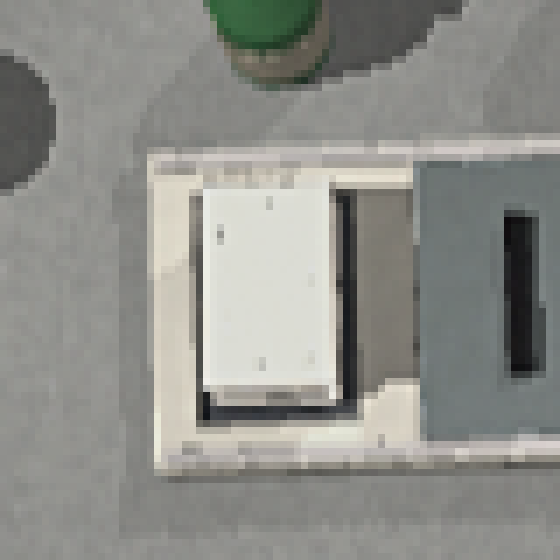

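The crop shows the second tin squarely on the first, its lid spanning (203–331, 187–386) with the well's edges symmetric around it.

```bash
python3 - <<'E'
from h import *
d=get_image("top"); print(topix(d,[[.6155,.114,.107]]),toworld(d,[[282.7,170.5]],.107))
E
python3 -m jog '{"translation":[[0,0,0.5],[0,0,0.9],[0,0,0.9],[0,0,0.9],[0,0.1,0.9],[0.2,0.5,0.4],[0.4,0.8,0],[0.4,0.8,0],[0.4,0.8,0],[0.4,0.8,0],[0.4,0.8,0],[0.4,0.8,0]],"dr":[[0,0,0],[0,0,0],[0,0,0],[0,0,0],[0,0,0],[0,0,-0.17],[0,0,-0.25],[0,0,-0.25],[0,0,-0.25],[0,0,-0.25],[0,0,-0.25],[0,0,-0.25]],"claw":[-1,-1,-1,-1,-1,-1,-1,-1,-1,-1,-1,-1]}'
python3 -m jog '{"translation":[[0.4,0.8,0],[0.4,0.8,0],[0.4,0.8,0],[0.4,0.8,0],[0.4,0.8,0],[0.3,0.8,0],[0,0.1,0],[0,0,0],[0,0,0]],"dr":[[0,0,0],[0,0,0],[0,0,0],[0,0,0],[0,0,0],[0,0,0],[0,0,0],[0,0,0],[0,0,0]],"claw":[-1,-1,-1,-1,-1,-1,-1,-1,-1]}'
```

```text
[[282.28956675 170.66373576]] [[0.61604263 0.11264569]]
time: 22.8
tool_pos: [0.5228, -0.0764, 0.1826]
ee_rot: [[-1.0, -0.026, 0.0], [-0.026, 1.0, -0.0], [-0.0, -0.0, -1.0]]
wrist_force: [0.5, 0.2, -1.9]
finger_gap: 0.0632
grip_force: 66.9
time: 23.7
tool_pos: [0.614, 0.1176, 0.1823]
ee_rot: [[-1.0, -0.027, -0.001], [-0.027, 1.0, -0.0], [0.001, -0.0, -1.0]]
wrist_force: [0.4, -0.6, -1.9]
finger_gap: 0.063
grip_force: 66.9
```

```bash
python3 -m jog '{"translation":[[0.07,-0.09,-0.4],[0,0,-0.4],[0,0,-0.4],[0,0,-0.25],[0,0,-0.12],[0,0,-0.08],[0,0,-0.04],[0,0,0],[0,0,0]],"dr":[[0,0,0],[0,0,0],[0,0,0],[0,0,0],[0,0,0],[0,0,0],[0,0,0],[0,0,0],[0,0,0]],"claw":[-1,-1,-1,-1,-1,-1,-1,-1,-1]}'
```

```text
time: 24.6
tool_pos: [0.6178, 0.1148, 0.1155]
ee_rot: [[-1.0, -0.027, 0.001], [-0.027, 1.0, 0.0], [-0.001, 0.0, -1.0]]
wrist_force: [0.1, -0.7, -1.9]
finger_gap: 0.0629
grip_force: 66.9
```

```bash
python3 -m jog '{"translation":[[0,-0.02,-0.04],[0,0,-0.05],[0,0,-0.03],[0,0,0],[0,0,0]],"dr":[[0,0,0],[0,0,0],[0,0,0],[0,0,0],[0,0,0]],"claw":[-1,-1,-1,-1,-1]}'
```

```text
time: 25.1
tool_pos: [0.6176, 0.114, 0.1109]
ee_rot: [[-1.0, -0.027, 0.001], [-0.027, 1.0, -0.0], [-0.001, -0.0, -1.0]]
wrist_force: [-2.4, 0.3, 5.2]
finger_gap: 0.0631
grip_force: 67.5
```

```bash
python3 -m jog '{"translation":[[0,0,0],[0,0,0],[0,0,0],[0,0,0.5],[0,0,0.8],[0,0,0.8]],"dr":[[0,0,0],[0,0,0],[0,0,0],[0,0,0],[0,0,0],[0,0,0]],"claw":[1,1,1,1,1,1]}'
python3 -m jog '{"translation":[[-0.5,-0.1,0],[-0.8,-0.1,0],[-0.9,-0.1,0],[-0.9,-0.1,-0.4],[-0.9,-0.1,-0.4],[-0.8,-0.25,-0.4],[0,0,0],[0,0,0]],"dr":[[0,0,0],[0,0,0.15],[0,0,0],[0,0,0],[0,0,0],[0,0,0],[0,0,0],[0,0,0]],"claw":[1,1,1,1,1,1,1,1]}'
python3 - <<'E'
from h import *
d=get_image("top")
for r in lid(d,.143):print(*r)
for g in tins(d):
    for r in g: print(*r)
s=get_image("side")
a=cv2.resize(d["img"][130:310,180:420],(480,360));b=cv2.resize(s["img"][100:260,220:420],(400,320))
o=np.zeros((360,800,3),np.uint8);o[:,:400]=a[:,:400];o[:320,400:]=b;cv2.imwrite("pics/c8.png",o)
print(topix(d,[[.6155,.114,.143]]))
E
```

```text
time: 25.7
tool_pos: [0.6169, 0.1139, 0.1942]
ee_rot: [[-1.0, -0.027, -0.002], [-0.027, 1.0, 0.0], [0.002, 0.0, -1.0]]
wrist_force: [1.1, 0.0, -0.5]
finger_gap: 0.0854
grip_force: 0.0
time: 26.5
tool_pos: [0.4247, 0.0839, 0.146]
ee_rot: [[-0.999, -0.042, -0.0], [-0.042, 0.999, 0.0], [0.0, 0.0, -1.0]]
wrist_force: [0.7, -0.1, 0.1]
finger_gap: 0.0854
grip_force: 0.0
[0.6203 0.1122] 1.8 [107.  59.] [282. 167.]
[0.9171 0.4966] 88.9 [85. 82.] [178.  91.]
[0.6202 0.1277] 21.2 [158. 105.] [281. 178.]
[[281.15280042 168.72424467]]
```

View pics/c8.png

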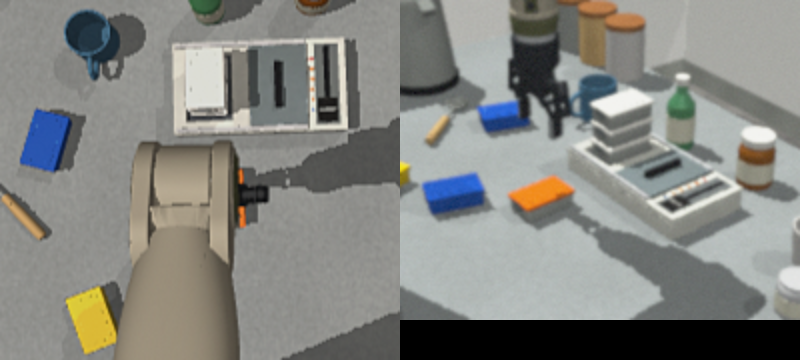

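The combined crop shows three white tins stacked square in the well: side view about (622,125), top view about (205,82). The orange tin is unmoved at (540,195) in the side part. I grasp the orange tin.

```bash
python3 -m jog '{"translation":[[0,0,-0.8],[0,0,-0.8],[0,0,-0.8],[0,0,-0.6],[0,0,-0.35],[0,0,-0.15],[0,0,-0.03],[0,0,0],[0,0,0],[0,0,0],[0,0,0],[0,0,0]],"dr":[[0,0,0],[0,0,0],[0,0,0],[0,0,0],[0,0,0],[0,0,0],[0,0,0],[0,0,0],[0,0,0],[0,0,0],[0,0,0],[0,0,0]],"claw":[1,1,1,1,1,1,1,1,-1,-1,-1,-1]}' 60
```

```text
time: 27.8
tool_pos: [0.4266, 0.0843, 0.0062]
ee_rot: [[-0.999, -0.043, 0.003], [-0.043, 0.999, 0.001], [-0.003, 0.001, -1.0]]
wrist_force: [-1.5, 0.9, 5.4]
finger_gap: 0.0628
grip_force: 66.0
```

```bash
python3 -m jog '{"translation":[[0,0,0.4],[0,0,0.8],[0,0,0.9],[0,0,0.9],[0,0,0.9],[0,0,0.9],[0,0,0.4],[0,0,0],[0,0,0]],"dr":[[0,0,0],[0,0,0],[0,0,0],[0,0,0],[0,0,0],[0,0,0],[0,0,0],[0,0,0],[0,0,0]],"claw":[-1,-1,-1,-1,-1,-1,-1,-1,-1]}'
```

```text
time: 28.7
tool_pos: [0.4251, 0.0839, 0.2125]
ee_rot: [[-0.999, -0.043, 0.0], [-0.043, 0.999, -0.0], [-0.0, -0.0, -1.0]]
wrist_force: [-0.6, -0.0, -2.5]
finger_gap: 0.0632
grip_force: 67.0
```

```bash
python3 -m jog '{"translation":[[0.3,0.1,0],[0.6,0.1,0],[0.8,0.1,0],[0.8,0.1,0],[0.8,0.1,0],[0.8,0.1,0],[0.5,0.1,0],[0.22,0.05,0],[0,0,0],[0,0,0]],"dr":[[0,0,0],[0,0,0],[0,0,-0.15],[0,0,0],[0,0,0],[0,0,0],[0,0,0],[0,0,0],[0,0,0],[0,0,0]],"claw":[-1,-1,-1,-1,-1,-1,-1,-1,-1,-1]}'
```

```text
time: 29.7
tool_pos: [0.6172, 0.114, 0.2117]
ee_rot: [[-1.0, -0.027, -0.003], [-0.027, 1.0, -0.0], [0.003, -0.0, -1.0]]
wrist_force: [0.5, -0.1, -2.7]
finger_gap: 0.0629
grip_force: 67.0
```

```bash
python3 -m jog '{"translation":[[0,0,-0.3],[0,0,-0.4],[0,0,-0.3],[0,0,-0.2],[0,0,-0.15],[0,0,-0.08],[0,0,-0.04],[0,0,0],[0,0,0]],"dr":[[0,0,0],[0,0,0],[0,0,0],[0,0,0],[0,0,0],[0,0,0],[0,0,0],[0,0,0],[0,0,0]],"claw":[-1,-1,-1,-1,-1,-1,-1,-1,-1]}'
```

```text
time: 30.6
tool_pos: [0.6185, 0.114, 0.1546]
ee_rot: [[-1.0, -0.027, 0.001], [-0.027, 1.0, 0.0], [-0.001, 0.0, -1.0]]
wrist_force: [0.2, -0.1, -2.4]
finger_gap: 0.063
grip_force: 67.0
```

```bash
python3 -m jog '{"translation":[[0,0,-0.06],[0,0,-0.05],[0,0,-0.04],[0,0,0],[0,0,0]],"dr":[[0,0,0],[0,0,0],[0,0,0],[0,0,0],[0,0,0]],"claw":[-1,-1,-1,-1,-1]}'
```

```text
time: 31.1
tool_pos: [0.6183, 0.114, 0.1492]
ee_rot: [[-1.0, -0.027, 0.001], [-0.027, 1.0, 0.0], [-0.001, 0.0, -1.0]]
wrist_force: [-2.1, -0.6, 5.2]
finger_gap: 0.0633
grip_force: 67.7
```

```bash
python3 -m jog '{"translation":[[0,0,0],[0,0,0],[0,0,0],[0,0,0.4],[0,0,0.8],[0,0,0.8],[0,-0.2,0],[-0.2,-0.8,0],[-0.2,-0.9,0],[-0.2,-0.9,0],[-0.2,-0.9,0],[-0.2,-0.9,0]],"dr":[[0,0,0],[0,0,0],[0,0,0],[0,0,0],[0,0,0],[0,0,0],[0,0,0],[0,0,0],[0,0,0],[0,0,0],[0,0,0],[0,0,0]],"claw":[1,1,1,1,1,1,1,1,1,-1,-1,-1]}'
python3 -m jog '{"translation":[[-0.15,-0.6,0],[0,0,0],[0,0,0]],"dr":[[0,0,0],[0,0,0],[0,0,0]],"claw":[-1,-1,-1]}'
python3 - <<'E'
from h import *
d=get_image("top");s=get_image("side")
for r in lid(d,.179,True):print(*r)
a=cv2.resize(d["img"][130:230,240:340],(400,400),interpolation=cv2.INTER_NEAREST);b=cv2.resize(s["img"][80:230,290:440],(400,400))
cv2.imwrite("pics/c9.png",np.hstack([a,b]))
E
```

```text
time: 32.3
tool_pos: [0.5775, -0.0715, 0.2273]
ee_rot: [[-1.0, -0.027, -0.001], [-0.027, 1.0, 0.0], [0.001, 0.0, -1.0]]
wrist_force: [1.6, 0.6, 0.1]
finger_gap: 0.0441
grip_force: 0.0
time: 32.6
tool_pos: [0.5719, -0.0944, 0.2275]
ee_rot: [[-1.0, -0.025, -0.001], [-0.025, 1.0, 0.001], [0.001, 0.001, -1.0]]
wrist_force: [0.4, 0.6, -0.0]
finger_gap: -0.0
grip_force: 0.0
[0.6145 0.1123] 0.9 [98. 62.] [280. 167.]
```

View pics/c9.png

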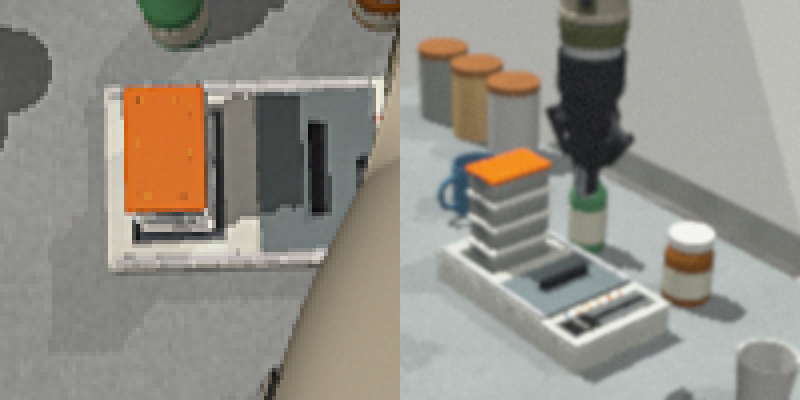

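The crop shows four tins in one square column with orange on top: (165,150) in the top part, (508,165) in the side part. The cover is open and the fader still at off. Next I press the fader.

```bash
python3 -m jog '{"translation":[[0,0,-0.8],[0,0,-0.9],[0,0,-0.9],[0,0,-0.8],[0,0,-0.5],[0,0,-0.3],[0,0,-0.15],[0,0,-0.05],[0,0,0],[0,0,0]],"dr":[[0,0,0],[0,0,0],[0,0,0],[0,0,0],[0,0,0],[0,0,0],[0,0,0],[0,0,0],[0,0,0],[0,0,0]],"claw":[-1,-1,-1,-1,-1,-1,-1,-1,-1,-1]}'
```

```text
time: 33.7
tool_pos: [0.5731, -0.0942, 0.0533]
ee_rot: [[-1.0, -0.027, 0.002], [-0.027, 1.0, -0.0], [-0.002, -0.001, -1.0]]
wrist_force: [-0.6, -0.2, 0.1]
finger_gap: 0.0001
grip_force: 0.0
```

```bash
python3 -m jog '{"translation":[[0,0,-0.08],[0,0,-0.06],[0,0,-0.05],[0,0,-0.03],[0,0,0],[0,0,0]],"dr":[[0,0,0],[0,0,0],[0,0,0],[0,0,0],[0,0,0],[0,0,0]],"claw":[-1,-1,-1,-1,-1,-1]}'
```

```text
time: 34.3
tool_pos: [0.5758, -0.0943, 0.0474]
ee_rot: [[-1.0, -0.028, 0.008], [-0.028, 1.0, -0.001], [-0.008, -0.001, -1.0]]
wrist_force: [-0.7, 2.9, 18.6]
finger_gap: -0.0002
grip_force: 9.2
```

```bash
python3 -m jog '{"translation":[[0.1,0,0.01],[0.2,0,0],[0.25,0.01,0],[0.25,0.01,0],[0.25,0.01,0],[0.25,0.01,0],[0.25,0.01,0],[0.25,0,0],[0.25,0,0],[0.2,0,0],[0.2,0,0],[0.1,0,0]],"dr":[[0,0,0],[0,0,0],[0,0,0],[0,0,0],[0,0,0],[0,0,0],[0,0,0],[0,0,0],[0,0,0],[0,0,0],[0,0,0],[0,0,0]],"claw":[-1,-1,-1,-1,-1,-1,-1,-1,-1,-1,-1,-1]}'
```

```text
time: 35.5
tool_pos: [0.6708, -0.092, 0.0473]
ee_rot: [[-1.0, -0.027, -0.005], [-0.027, 1.0, -0.001], [0.005, -0.001, -1.0]]
wrist_force: [-18.2, 0.8, 26.7]
finger_gap: 0.0002
grip_force: 13.3
```

```bash
python3 -m jog '{"translation":[[-0.02,0,0.3],[0,0,0.8],[0,0,0.8],[0,-0.5,0.5],[-0.5,-0.9,0],[-0.8,-0.9,0],[-0.8,-0.9,0],[-0.8,-0.9,0],[0,0,0],[0,0,0],[0,0,0]],"dr":[[0,0,0],[0,0,0],[0,0,0],[0,0,0],[0,0,0],[0,0,0],[0,0,0],[0,0,0],[0,0,0],[0,0,0],[0,0,0]],"claw":[-1,-1,-1,-1,-1,-1,-1,-1,-1,-1,-1]}'
python3 - <<'E'
from h import *
d=get_image("top");s=get_image("side")
for r in lid(d,.179,True):print(*r)
print(topix(d,[[.6155+.045+.0027,-.091,.0475]]))
a=cv2.resize(d["img"][130:230,255:355],(400,400),interpolation=cv2.INTER_NEAREST);b=cv2.resize(s["img"][80:230,290:440],(400,400))
cv2.imwrite("pics/c10.png",np.hstack([a,b]))
E
```

```text
time: 36.6
tool_pos: [0.558, -0.2557, 0.1399]
ee_rot: [[-1.0, -0.027, 0.001], [-0.027, 1.0, 0.0], [-0.001, 0.0, -1.0]]
wrist_force: [0.1, 1.0, -0.6]
finger_gap: -0.0
grip_force: 0.0
[0.6145 0.1123] 0.9 [98. 62.] [280. 167.]
[[343.1628896  159.82291966]]
```

View pics/c10.png

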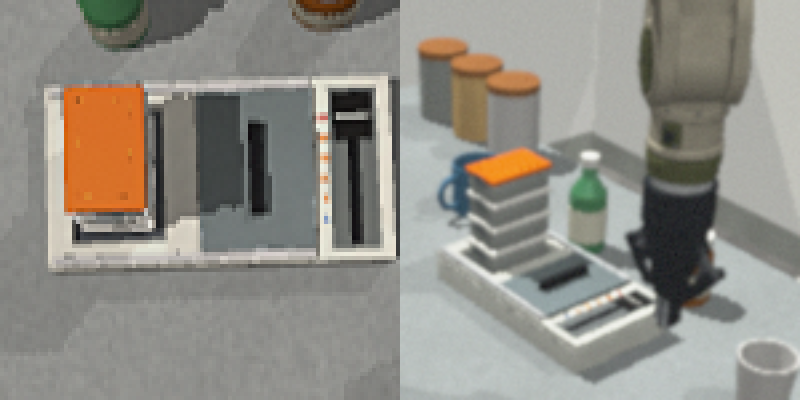

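The fader's line is at (352,117), on the red mark, so it is at full heat. The column is unmoved and the cover is open. No view showed a fourth white tin, so I hand the job in.

```bash
python3 -c "
from cell import *
print(job_done())"
```

```text
the job is handed in; nothing more can be done
None
```

I handed the job in; no verdict came back. In the last pictures the three white tins found stood in one column in the well with the orange tin on top, the cover was open and the fader at full heat, and I saw no bystander disturbed.

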